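# Set the mitre box and hold the offcut for the cut

## Task

Make a basswood offcut ready for its 45-degree mitre cut: with the bed still empty, swing the mitre box's saw arm by its knob to 45 degrees on the right-hand side (pointer at the right-hand red mark). Then lay the offcut flat on the bed with its long side against the fence and its left end butted against the stop block, and finish while still holding it there with the fingertips: one firm diagonal push that presses it against the fence and down on the bed together. Leave the saw and the other loose things where they are.

Things in the scene. Friction and masses are not known exactly. Their poses are not given: they have to be found in the camera images.
- mitre_box: green hand mitre box screwed to the bench, 340 mm long (y). Origin: on the bench below the arm's pivot, which lies in the plane of the fence's front face, mid-length. x points away from the robot, square to the fence; y left along the fence; z up. Degree arc in front of the bed (35 mm up, 103 to 129 mm from the pivot): a mark each 5 degrees, a red mark at 45 degrees on either side.
- bed: bed of the mitre box: level top 45 mm above the bench, x -85 to +33, y -170 to +170 mm (origin and axes of mitre_box), so an 85 mm deep strip lies in front of the fence. Its middle is a round steel turntable, level with the rest, whose black kerf line turns with the arm. Ground and waxed: wood slides on it easily (friction about 0.25).
- fence: upright aluminium fence along the bed in two halves (y 22 to 170 and -22 to -170 mm, a gap for the saw between). Origin and axes of mitre_box; its front face, towards the robot, is the plane x = 0; 12 mm thick; it stands 38 mm above the bed top (z 45 to 83 mm).
- saw_arm (a joint): angle of the swing arm about its vertical pivot, rad: 0 = square to the fence (arm along -x of mitre_box, towards the robot); grows as the knob swings to the right (-y; counterclockwise from above); +0.785 = 45 degrees on the right. End stops at -0.87 and +0.87. Stiff (0.25 N m, about 1.5 N at the knob); stays where it is left.
- knob_grip (a point): middle of the grip of the arm's black upright round knob: 23 mm diameter, 180 mm from the pivot, 70 mm above the bench; the knob spans 36 to 86 mm above the bench. Also on the arm: a steel fork 137 mm from the pivot, 17 mm wide, up to 76 mm; and behind the fence a column 126 mm beyond the pivot, up to 147 mm.
- stop_block: dark wooden stop block clamped to the left half of the fence, fixed. Origin: in its flat right-hand face, where it meets the fence's front face and the bed top (45 mm above the bench); axes as mitre_box. It reaches 28 mm to the left, 52 mm from the fence towards the robot, 50 mm up. Seated, the offcut's origin is at x -19, y -60, z 0 mm in this frame.
- offcut: the workpiece: a pale basswood offcut, 38 (x) x 120 (y) x 14 mm (z), about 0.06 kg, loose, lying flat on the bench at the left in front of the mitre box. Origin: centre of its underside; y along its length.
- back_saw: back saw with green grip, 100 x 310 x 20 mm, lying on its side at the right; leave it. Origin: centre of its underside.
- tape_rule: yellow tape measure, 30 x 70 x 54 mm, at the left; leave it. Origin: centre of its underside.
- jar_dark: dark pigment jar with black cap, 49 mm diameter, 71 mm high, at the right; leave it. Origin: centre of its underside.
- tape_ring: roll of masking tape lying flat, 94 mm diameter, 25 mm high, at the left; leave it. Origin: centre of its underside.
Mind the look-alikes: they are no part of the job. There is more than one size of the offcut; the job needs the middle-sized.

How it is judged (in metres and radians):
On the way, in this order (a step that is already met when the one before it is completed fails the run):
1. the saw arm stands at 45 degrees on the right (within 2 degrees), let go and at rest, while the offcut is not on the bed (value of joint saw_arm between 0.75 and 0.82 rad and velocity of joint saw_arm between -0.02 and 0.02 rad/s and contact force between the fingers and saw_arm below 0.1 N and contact force between offcut and bed below 0.05 N), for 0.3 s.
2. the offcut lies on the bed (contact force between offcut and bed above 0.2 N and z of offcut in the frame of stop_block below 0.004 m and angle between offcut's own z axis and vertical below 0.06 rad), for 0.2 s.
At the end, for the whole second after the job is handed in: Arm within 2 degrees of 45 on the right; offcut at rest, flat on the bed (2 mm), along the fence (gap under 2.5 mm, 2 degrees), left end at the stop block (gap under 3 mm); the fingers still push it, with over 2 N on the fence and over 2 N on the bed (value of joint saw_arm between 0.75 and 0.82 rad and x of offcut in the frame of stop_block between -0.0215 and -0.016 m and y of offcut in the frame of stop_block between -0.063 and -0.057 m and z of offcut in the frame of stop_block below 0.002 m and angle between the y axis of offcut and the y axis of fence, either way round below 0.035 rad and angle between offcut's own z axis and vertical below 0.035 rad and contact force between offcut and fence above 2 N and contact force between offcut and bed above 2 N and contact force between the fingers and offcut above 2 N and linear speed of offcut below 0.01 m/s); the arm keeps its last pose, push and grip.
It fails at once if a bystander (saw, tape measure, jar, masking tape) is moved more than 20 mm (distance of any of back_saw, tape_rule, jar_dark, tape_ring from where it was at the start of the episode above 0.02 m).
It also fails if it takes over 72 s, if anything falls off the work surface, if the arm or the gripper's body presses on something with over 40 N, if the wrist force passes 120 N, or if a joint passes its speed limit or range.

## Robot

A 6-joint arm with a two-finger parallel gripper is mounted at the origin on a cart in front of the work surface, level with it; the furniture and walls round the work are solid. World frame = base frame: x ahead of the robot, y to its left, z up, the work surface at z = 0. Lengths are in mm, angles in rad, forces in N, time in s.
With the tool pointing down it reaches from about 350 to 975 mm from the base axis. Payload 4.9 kg.
Tool frame: the origin (TCP) lies between the finger pads; the fingertips stand 11 mm ahead of it and the grasp point (between the pads) lies 8 mm behind it (bot.nose_length is the z of the fingertips in the tool frame, in mm); z points along the fingers, y is the line along which they close (so a half turn about z gives the same grasp; the last joint's range is limited). The gripper opens to 85 mm and grips with 20 to 120 N. Pads are 22 mm wide; open, the fingers measure 114 mm over their backs; the gripper's body (76 mm by 85 mm) begins 54 mm behind the grasp point. The pads swing forward as they close: fully open they stand 13 mm farther back than shut.
Start: joints at [0.983, 0.053, 1.613, -0, 1.476, -0.119], TCP at [282.372, 557.555, 242.304] pointing down, gripper open.
Joint ranges: [-3.01, 3.01], [-1.01, 2.22], [0.06, 2.58], [-1.02, 4.17], [0.09, 2.62], [-3.14, 3.14]. Speed limits (rad/s): [2.57, 2.57, 3.14, 3.14, 3.14, 3.14].

## Interface

Orientations are given as a unit quaternion [x, y, z, w].
In Python, from rig import bot gives the robot as it stands. The module is installed in compiled form; this text tells all that it offers.
- The arm moves only by the tool move_arm, never from a script. Its argument "moves" is one flat list of numbers, 7 for each row, row after row: the closure, from -1 (fully open) to 1 (shut), then the shift along the tool's x, y, z in cm, then the turn, a rotation vector about the tool's x, y, z in degrees. In form: [jaw, dx, dy, dz, rx, ry, rz, jaw, dx, dy, dz, rx, ry, rz, ...]. A call has 1 to 8 rows; each row shifts and turns the commanded pose from where the row before left it, along the tool's axes as they then stand; what a row does not reach is not made up. A row lasts 1/8 s, in which the tool goes at most 62.5 mm and 10.7 degrees, less where a joint would pass 70% of its speed; a pose out of reach is approached as far as the arm can. A call with a gripper value outside its range is refused whole. The fingers move at their own pace and stop on an object; "squeeze" is the grip in N (left out, the last holds). Time passes only in rows, so rows that do not move let the fingers close. It gives the time, the measured TCP pose, the force, the opening and the grip force at its end, in the units of the state.
- bot.state(): the state, without advancing time (a new reading comes with each control period).
- bot.grab_frame(name): name is "scene" or "top" or "wrist"; returns the picture (420x560x3 uint8, red, green, blue); there is no depth.
- bot.get_calibration(name): a dict with "camera_matrix" (3x3 intrinsics, pixels), "xyz" and "rotation" of the camera in the world. Camera axes: x right, y down, z forward; pixel columns grow to the right and rows downward; lengths in mm; the calibration is good to about 2 mm. A picture is of the moment at which its call begins: read the wrist's pose just before it. get_calibration takes no time and is no camera call; for the wrist camera it gives the pose at the moment of the call.
- bot.sign_off(): hands the job in; it is judged then, once.
The state is a dict: "time_s": time; "q": joint angles; "joint_velocities": joint speeds; "tau": joint torques, N m; "eef_pos": TCP position; "eef_rot": TCP orientation; "contact_force": force on the tool from outside, world axes, zero at the start; "wrist_torque": the same for the moment, N m; "opening": finger opening in mm; "grasp_force": force on a finger pad.
Only numpy, scipy, OpenCV 4.12 (cv2) and the standard library are available. Lean on these libraries where they do the work, as an engineer would, in place of code of your own. Each camera call takes 0.05 s, during which the arm holds its last target. There are 200 camera calls.

## Working session

There is one attempt and no reset: what is moved stays moved. The work goes in short steps, Python scripts to look and compute and a tool call to move; the robot and the scene stay as the last step left them, time stands still between calls to the robot, and variables do not carry over. Pictures are saved under pics/ and viewed, at most 10 in all, crops included, and the job is handed in when it is done.

Besides the shell and the picture viewer there is one more tool, called after "Request:" by a JSON object that holds its "fn" and its "kwargs", one argument or row to a line. move_arm: Moves the arm, as the interface text tells. Its arguments: {"type":"object","properties":{"moves":{"type":"array"},"squeeze":{"type":"number"}},"required":["moves"]}

```bash
mkdir -p pics; python3 - <<'E'
from rig import bot
import cv2,numpy as np
for n in("scene","top"):
    f=bot.grab_frame(n); cv2.imwrite(f"pics/{n}0.png",f[:,:,::-1])
    c=bot.get_calibration(n); print(n,{k:np.round(v,3).tolist() for k,v in c.items()})
s=bot.state();print(s['time_s'],s['eef_pos'],s['eef_rot'],bot.nose_length,s['opening'])
E
```

```text
scene {'camera_matrix': [[518.58, 0.0, 276.093], [0.0, 518.58, 206.86], [0.0, 0.0, 1.0]], 'xyz': [-113.945, 994.552, 1233.833], 'rotation': [-0.254, 0.881, -0.379, 0.122]}
top {'camera_matrix': [[395.242, 0.0, 284.983], [0.0, 395.242, 203.652], [0.0, 0.0, 1.0]], 'xyz': [349.911, -32.613, 1037.075], 'rotation': [0.711, -0.696, 0.072, -0.075]}
0.1 [282.0522958  557.12781884 241.18594718] [ 2.32234692e-01  9.72659331e-01 -8.76880189e-04 -3.24837360e-04] 11.0 85.18854942095768
```

View pics/scene0.png

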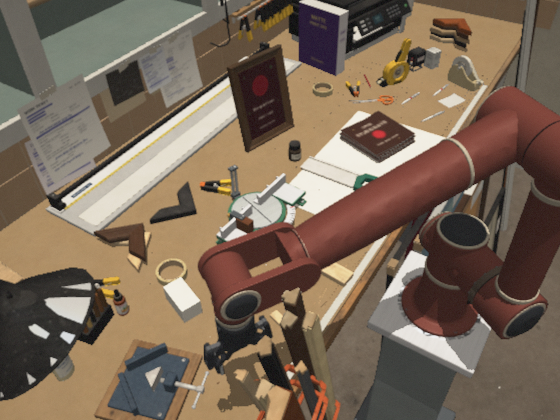

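View pics/top0.png

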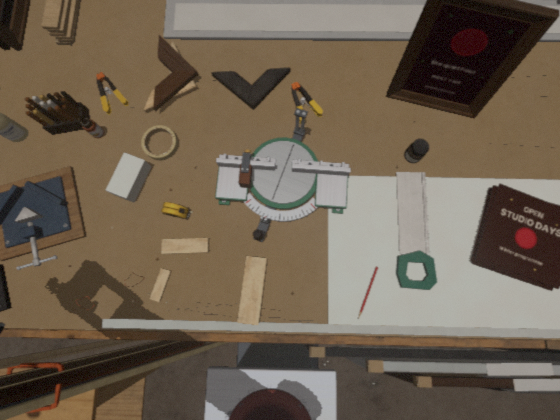

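The candidates for the offcut in the top view are pale strips at (185,246), about 47 px or 123 mm long; (160,285), about 90 mm; and (252,290), about 178 mm. I choose the middle one at (185,246). The mitre box is centred near (283,170), with its knob at (262,228) and the stop block at (246,168).

```bash
cat > h.py <<'E'
import numpy as np,cv2
from scipy.spatial.transform import Rotation as R
from rig import bot
def cal(n):
    c=bot.get_calibration(n);r=np.array(c['rotation'],float)
    return np.array(c['camera_matrix']),np.array(c['xyz']),(R.from_quat(r) if r.size==4 else R.from_matrix(r)).as_matrix()
def pt(C,uv,z):
    K,p,M=C; uv=np.atleast_2d(np.array(uv,float))
    d=(M@np.linalg.inv(K)@np.c_[uv,np.ones(len(uv))].T).T
    return p+d*((z-p[2])/d[:,2])[:,None]
def px(C,X):
    K,p,M=C; q=(K@M.T@(np.atleast_2d(X)-p).T).T
    return q[:,:2]/q[:,2:]
E
python3 - <<'E'
from h import *
f=cv2.imread('pics/top0.png');C=cal('top')
hsv=cv2.cvtColor(f,cv2.COLOR_BGR2HSV)
for u,v in((185,246),(160,285),(252,290),(120,246)):print(u,v,hsv[v,u])
m=((hsv[:,:,2]>165)&(hsv[:,:,1]>50)&(hsv[:,:,0]<30)).astype('uint8')
m[:230]=0;m[330:]=0
for c in cv2.findContours(m,0,2)[0]:
    if cv2.contourArea(c)<150: continue
    b=cv2.boxPoints(cv2.minAreaRect(c));P=pt(C,b,14)
    print(np.round(b.mean(0)),np.round(P[:,:2]).tolist(),np.linalg.norm(P[0]-P[1]),np.linalg.norm(P[1]-P[2]),P.mean(0))
c1=cv2.resize(f[125:265,150:365],None,fx=3.7,fy=3.7,interpolation=2)
cv2.imwrite('pics/crop1.png',c1)
E
```

```text
185 246 [ 18  82 167]
160 285 [ 17  80 166]
252 290 [ 18  81 169]
120 246 [ 18 100 123]
[160. 285.] [[316.0, 309.0], [390.0, 287.0], [383.0, 267.0], [309.0, 289.0]] 76.67092155623294 21.351970936712842 [349.50924561 287.71861323  14.        ]
[252. 290.] [[263.0, 85.0], [425.0, 70.0], [420.0, 21.0], [258.0, 37.0]] 163.47473290822373 49.77518556377029 [341.35291058  53.388492    14.        ]
[184. 246.] [[465.0, 291.0], [468.0, 177.0], [434.0, 175.0], [432.0, 289.0]] 114.36073576675643 33.67137866110466 [449.57899088 233.02831743  14.        ]
```

View pics/crop1.png

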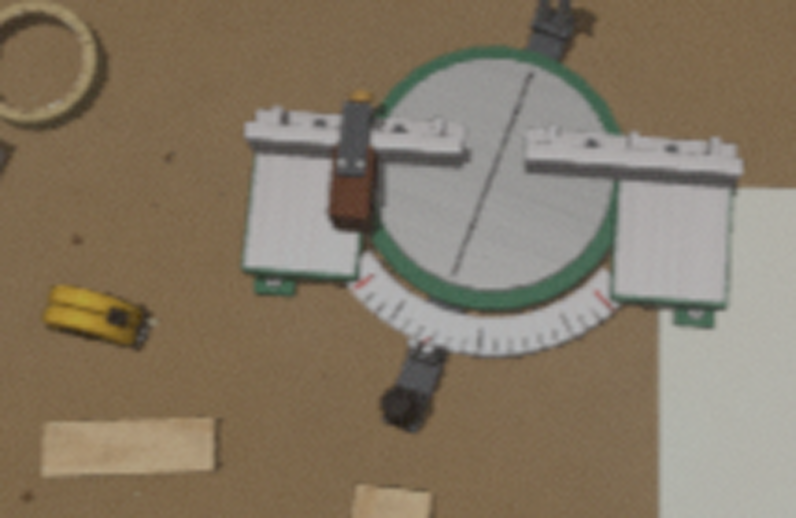

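The crop shows the middle strip at (128,447), the only one matching 120x38. The left red mark is at (363,283), the right red mark at (603,299), the knob at (405,407) and the stop block at (353,190).

```bash
python3 - <<'E'
from h import *
C=cal('top')
g=lambda a:(np.array(a,float)+.5)/3.7-.5+[150,125]
rd=pt(C,g([(363,283),(603,299)]),35);print('red',rd.round(1), np.linalg.norm(rd[0]-rd[1]))
y=rd[0]-rd[1];y/=np.linalg.norm(y);x=np.array([y[1],-y[0],0])
print('yaw',np.degrees(np.arctan2(y[1],y[0]))-90, 'piv',rd.mean(0)+82*x)
bc=pt(C,g([(245,272),(727,303)]),45);print('bed corners',bc,np.linalg.norm(bc[0]-bc[1]))
y2=bc[0]-bc[1];y2/=np.linalg.norm(y2);x2=np.array([y2[1],-y2[0],0]);print(np.degrees(np.arctan2(y2[1],y2[0]))-90,'piv',bc.mean(0)+85*x2)
ft=pt(C,g([(247,146),(462,160),(526,170),(738,178)]),83);print('fence top front',ft.round(1))
print('kerf',pt(C,g([(529,75),(456,272)]),45).round(1))
print('knob',pt(C,g([(405,405)]),86))
print('stop top',pt(C,g([(374,150),(372,225),(332,223)]),95).round(1))
cw=bot.get_calibration('wrist');s=bot.state()
T=R.from_quat(s['eef_rot']); K,p,M=cal('wrist');print('wristcam in tool',T.inv().apply(p-s['eef_pos']),(T.inv().as_matrix()@M).round(3),K)
E
```

```text
red [[565.9  70.6  35. ]
 [558.  -97.7  35. ]] 168.5400908898977
yaw -2.7099279502969438 piv [643.84670374 -17.45012949  35.        ]
bed corners [[ 569.89200668  151.97090783   45.        ]
 [ 554.83089442 -182.90113704   45.        ]] 335.21056597622305
-2.5751836580947867 piv [647.2756111  -19.28419035  45.        ]
fence top front [[ 649.4  148.6   83. ]
 [ 642.5    1.8   83. ]
 [ 636.3  -41.8   83. ]
 [ 633.6 -185.5   83. ]]
kerf [[718.5 -43.1  45. ]
 [572.9   5.2  45. ]]
knob [[473.87901241  34.56132826  86.        ]]
stop top [[644.6  60.7  95. ]
 [592.6  60.   95. ]
 [593.4  86.7  95. ]]
wristcam in tool [  76.03385057   -0.62408753 -131.06714575] [[-0.001 -0.954 -0.3  ]
 [ 1.    -0.001 -0.   ]
 [-0.    -0.3    0.954]] [[321.97633407   0.         281.96695886]
 [  0.         321.97633407 208.76075265]
 [  0.           0.           1.        ]]
```

Request:
{"fn": "move_arm", "kwargs": {
  "moves": [-1,-4,-3.8,0,0,0,0,-1,-4,-3.8,0,0,0,0,-1,-4,-3.8,0,0,0,0,-1,-4,-3.8,0,0,0,0,-1,-4,-3.8,0,0,0,0,-1,-4,-3.8,0,0,0,0,-1,-4,-3.8,0,0,0,0,-1,-4,-3.8,0,0,0,0]
}}

```text
time_s: 1.1
eef_pos: [430.5, 140.1, 242.0]
eef_rot: [0.232, 0.973, 0.0, -0.0]
contact_force: [0.7, -0.3, -0.3]
opening: 85.3
grasp_force: 0.0
```

Request:
{"fn": "move_arm", "kwargs": {
  "moves": [-1,-4,-3.8,0,0,0,0,-1,-4.7,-3.7,0,0,0,0,-1,0,0,0,0,0,-9.7,-1,0,0,0,0,0,0,-1,0,0,0,0,0,0],
  "squeeze": 25
}}

```text
time_s: 1.72
eef_pos: [473.9, 36.0, 242.0]
eef_rot: [0.15, 0.989, 0.0, -0.0]
contact_force: [0.2, -0.2, -0.0]
opening: 85.5
grasp_force: 0.0
```

```bash
cat > look.py <<'E'
import sys
from h import *
n=sys.argv[1]
s=bot.state();C=cal('wrist');f=bot.grab_frame('wrist')
cv2.imwrite(f'pics/{n}.png',f[:,:,::-1]);np.savez(f'pics/{n}.npz',K=C[0],p=C[1],M=C[2])
T=R.from_quat(s['eef_rot']).as_matrix();print(s['time_s'],s['eef_pos'].round(1),'toolx',T[:,0].round(3),'tooly',T[:,1].round(3),'z',T[:,2].round(3),s['opening'],s['contact_force'])
E
python3 look.py w1
```

```text
1.725 [473.9  36.  242. ] toolx [-0.955  0.296  0.001] tooly [ 0.296  0.955 -0.   ] z [-0.001  0.    -1.   ] 85.52229372184918 [ 0.15254585 -0.18925678 -0.0456977 ]
```

View pics/w1.png

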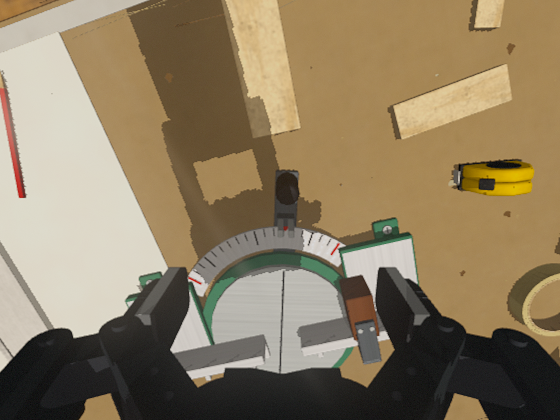

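The wrist view shows the knob at (288,186), the red marks at (196,281) on the right and (336,249) on the left, and the stop block at (358,302). The middle offcut is at (452,101), with the small one at (488,12) and the long one at (265,80).

```bash
python3 - <<'E'
from h import *
f=cv2.imread('pics/w1.png');z=np.load('pics/w1.npz');C=(z['K'],z['p'],z['M'])
hsv=cv2.cvtColor(f,cv2.COLOR_BGR2HSV);H,S,V=cv2.split(hsv)
def comps(m,mn):
    n,l,st,ce=cv2.connectedComponentsWithStats(m.astype('uint8'))
    return [(ce[i],st[i,4]) for i in range(1,n) if st[i,4]>=mn]
r=((H<6)|(H>174))&(S>110)&(V>90); r[:235]=0;r[300:]=0
R_=[c for c in comps(r,6)]
for c,a in R_:print('red',c.round(1),a,pt(C,c,35).round(1))
m=((V>165)&(S>50)&(H>10)&(H<28)).astype('uint8');m[:50]=0;m[150:]=0;m[:,:380]=0;m[:,515:]=0
c=max(cv2.findContours(m,0,2)[0],key=cv2.contourArea);rc=cv2.minAreaRect(c);b=cv2.boxPoints(rc)
P=pt(C,b,14);print('offcut px',b.round(),P.round(1),np.linalg.norm(P[0]-P[1]),np.linalg.norm(P[1]-P[2]),P.mean(0))
cr=cv2.resize(f[150:390,180:440],None,fx=2.5,fy=2.5,interpolation=2);cv2.imwrite('pics/crop2.png',cr)
E
```

```text
red [334.7 248.5] 22 [[565.8  69.9  35. ]]
red [193.7 279.9] 20 [[555.5 -99.4  35. ]]
offcut px [[386.  64.]
 [514.  64.]
 [514. 149.]
 [386. 149.]] [[391.9 172.4  14. ]
 [430.8 297.7  14. ]
 [518.7 289.8  14. ]
 [476.7 154.8  14. ]] 131.16215923335247 88.24136993527988 [454.50867583 228.68775237  14.        ]
```

View pics/crop2.png

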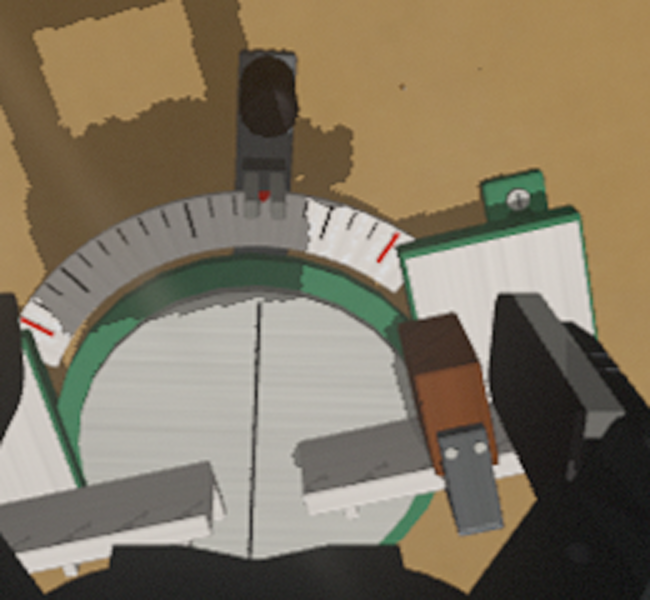

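```bash
python3 - <<'E'
from h import *
f=cv2.imread('pics/w1.png');z=np.load('pics/w1.npz');C=(z['K'],z['p'],z['M'])
g=lambda a:(np.array(a,float)+.5)/2.5-.5+[180,150]
print('knob',pt(C,g([(268,106)]),86))
print('stop FR top',pt(C,g([(414,376)]),95),'bot',pt(C,g([(400,319)]),45),'FL top',pt(C,g([(474,361)]),95))
print('fence top front corners',pt(C,g([(295,443),(208,462)]),83))
print('fence top back corners',pt(C,g([(309,515),(213,535)]),83),pt(C,g([(305,490),(209,512)]),83))
print('kerf',pt(C,g([(260,304),(250,555)]),45))
# offcut: polygon via corners
from math import *
hsv=cv2.cvtColor(f,cv2.COLOR_BGR2HSV);H,S,V=cv2.split(hsv)
for u,v in((452,101),(430,60),(425,112)):print(hsv[v,u],end=' ')
m=((S<110)&(V>150)).astype('uint8');m[:55]=0;m[145:]=0;m[:,:380]=0;m[:,518:]=0
c=max(cv2.findContours(m,0,2)[0],key=cv2.contourArea);b=cv2.boxPoints(cv2.minAreaRect(c))
P=pt(C,b,14);print('offcut',b.round(),P.round(1),np.linalg.norm(P[0]-P[1]),np.linalg.norm(P[1]-P[2]),P.mean(0))
E
```

```text
knob [[473.04609281  40.29337793  86.        ]]
stop FR top [[593.8747531   63.86906202  95.        ]] bot [[597.45481024  66.05626978  45.        ]] FL top [[594.29049532  88.1401704   95.        ]]
fence top front corners [[619.09448621   7.69810039  83.        ]
 [617.25523018 -30.80275515  83.        ]]
fence top back corners [[656.99177836   2.94984881  83.        ]
 [654.7526109  -40.8570682   83.        ]] [[643.66633943   4.99181434  83.        ]
 [642.35270543 -38.63649084  83.        ]]
kerf [[571.08660682   7.1225969   45.        ]
 [705.48962548 -39.76242297  45.        ]]
[ 19 102 212] [ 18 122 167] [ 20  88 219] offcut [[389. 106.]
 [506.  63.]
 [519.  97.]
 [402. 140.]] [[432.8 167.4  14. ]
 [427.6 290.2  14. ]
 [465.  299.5  14. ]
 [471.8 173.2  14. ]] 122.94148892523648 38.503654802201154 [449.29691991 232.57649815  14.        ]
```

Request:
{"fn": "move_arm", "kwargs": {
  "moves": [-1,0,0.2,4.4,0,0,0,-1,0,0,4.4,0,0,0,-1,0,0,4.4,0,0,0,-1,0,0,4.4,0,0,0,1,0,0,0,0,0,0,1,0,0,0,0,0,0,1,0,0,0,0,0,0,1,0,0,0,0,0,0],
  "squeeze": 25
}}

```text
time_s: 2.78
eef_pos: [476.6, 37.6, 68.9]
eef_rot: [0.149, 0.989, 0.0, 0.002]
contact_force: [-1.2, 0.6, 6.6]
opening: 22.1
grasp_force: 24.4
```

Request:
{"fn": "move_arm", "kwargs": {
  "moves": [1,0,0,0,0,0,0,1,0,0,0,0,0,0,1,0,0,0,0,0,0]
}}

```text
time_s: 3.15
eef_pos: [476.6, 37.6, 68.9]
eef_rot: [0.149, 0.989, 0.0, 0.002]
contact_force: [-0.4, 1.8, 6.7]
opening: 22.1
grasp_force: 24.5
```

```bash
python3 look.py w2; python3 - <<'E'
from h import *
s=bot.state();print(s['grasp_force'])
p=s['eef_pos'][:2];c=np.array([644,-18.5]);print(np.linalg.norm(p-c),np.degrees(np.arctan2(p[1]-c[1],c[0]-p[0])))
E
```

```text
3.15 [476.6  37.6  68.9] toolx [-0.955  0.295 -0.004] tooly [0.295 0.955 0.002] z [ 0.004  0.    -1.   ] 22.0910135347379 [-0.40232516  1.8251991   6.74685016]
24.519572616554797
176.5029035318344 18.527123768056832
```

Request:
{"fn": "move_arm", "kwargs": {
  "moves": [1,-0.04,-1.19,0,0,0,-3.79,1,-0.04,-1.19,0,0,0,-3.79,1,-0.04,-1.19,0,0,0,-3.79,1,-0.04,-1.19,0,0,0,-3.79,1,-0.04,-1.19,0,0,0,-3.79,1,-0.04,-1.19,0,0,0,-3.79,1,-0.04,-1.19,0,0,0,-3.79,1,-0.04,-1.19,0,0,0,-3.79]
}}

```text
time_s: 4.2
eef_pos: [472.0, -57.2, 68.9]
eef_rot: [-0.116, 0.993, -0.0, -0.0]
contact_force: [-6.9, 1.3, 12.0]
opening: 22.0
grasp_force: 25.1
```

```bash
python3 look.py w3; python3 - <<'E'
from h import *
s=bot.state();print(s['grasp_force'])
p=s['eef_pos'][:2];c=np.array([644,-18.5]);print(np.linalg.norm(p-c),np.degrees(np.arctan2(p[1]-c[1],c[0]-p[0])))
E
```

```text
4.2 [472.  -57.2  68.9] toolx [-0.973 -0.23   0.   ] tooly [-0.23   0.973 -0.   ] z [-0. -0. -1.] 21.983399303437334 [-6.88034605  1.3021494  11.95875537]
25.05437267012894
176.32363535331655 -13.114756924181316
```

Request:
{"fn": "move_arm", "kwargs": {
  "moves": [1,-0.04,-1.14,0,0,0,-3.62,1,-0.04,-1.14,0,0,0,-3.62,1,-0.04,-1.14,0,0,0,-3.62,1,-0.04,-1.14,0,0,0,-3.62,1,-0.04,-1.14,0,0,0,-3.62,1,-0.04,-1.14,0,0,0,-3.62,1,-0.04,-1.14,0,0,0,-3.62,1,-0.04,-1.14,0,0,0,-3.62]
}}

```text
time_s: 5.25
eef_pos: [514.0, -138.0, 68.9]
eef_rot: [-0.361, 0.933, -0.001, -0.001]
contact_force: [-6.5, -0.5, 11.0]
opening: 21.7
grasp_force: 25.1
```

```bash
python3 look.py w4; python3 - <<'E'
from h import *
s=bot.state();print(s['grasp_force'])
p=s['eef_pos'][:2];c=np.array([644,-18.5]);print(np.linalg.norm(p-c),np.degrees(np.arctan2(p[1]-c[1],c[0]-p[0])))
A=np.array([[476.6,37.6],[472,-57.2],p]);M=np.c_[2*A,np.ones(3)];q=np.linalg.solve(M,(A**2).sum(1));print('circle',q[:2],np.sqrt(q[2]+q[:2]@q[:2]))
f=cv2.imread('pics/w4.png');cv2.imwrite('pics/w4s.png',f)
E
```

```text
5.25 [ 514.  -138.    68.9] toolx [-0.739 -0.673  0.003] tooly [-0.673  0.739 -0.001] z [-0.001 -0.003 -1.   ] 21.713549919509173 [-6.47884061 -0.47590634 11.03672648]
25.93463194090873
176.46508791363715 -43.035918800529274
circle [645.42973347 -18.10376344] 177.7818555542399
```

View pics/w4.png

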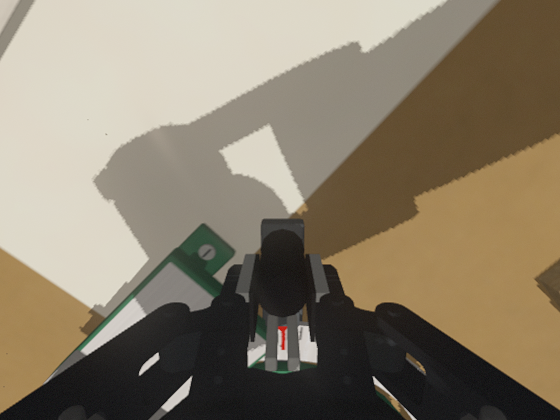

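The red pointer and the red mark at (283,338) are in line. I release and rise.

Request:
{"fn": "move_arm", "kwargs": {
  "moves": [0,0,0,0,0,0,0,0,0,0,0,0,0,0,0,0,0,0,0,0,0,-0.2,0,0,-2.5,0,0,0,-0.5,0,0,-4.5,0,0,0,-1,0,0,-4.5,0,0,0,-1,0,0,-4.5,0,0,0,-1,0,0,-2,0,0,0]
}}

```text
time_s: 6.3
eef_pos: [514.7, -136.7, 249.4]
eef_rot: [-0.359, 0.933, -0.002, 0.002]
contact_force: [-0.3, -0.2, -0.7]
opening: 85.1
grasp_force: 0.0
```

Request:
{"fn": "move_arm", "kwargs": {
  "moves": [-1,0,0,0,0,0,0,-1,0,0,0,0,0,0]
}}

```text
time_s: 6.55
eef_pos: [512.7, -136.0, 243.6]
eef_rot: [-0.359, 0.933, 0.001, -0.001]
contact_force: [0.2, -0.5, -1.0]
opening: 85.4
grasp_force: 0.0
```

```bash
python3 look.py w5
```

```text
6.55 [ 512.7 -136.   243.6] toolx [-0.742 -0.671  0.002] tooly [-0.671  0.742  0.004] z [-0.004  0.002 -1.   ] 85.38494447277478 [ 0.23410929 -0.45169279 -0.98902153]
```

View pics/w5.png

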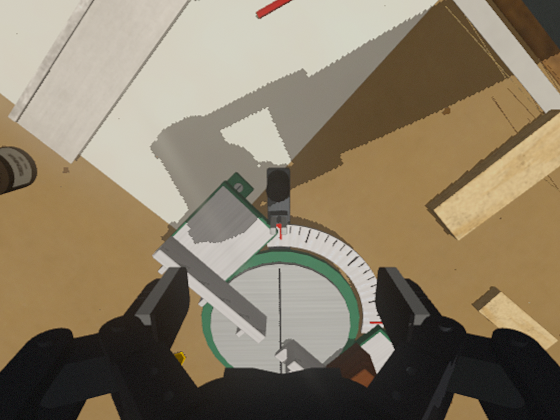

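The pointer and kerf line are at (280,232) to (281,375), in line with the right red mark. The left red mark is at (376,323).

```bash
python3 - <<'E'
from h import *
f=cv2.imread('pics/w5.png');z=np.load('pics/w5.npz');C=(z['K'],z['p'],z['M'])
g=cv2.cvtColor(f,6).astype(float)
k=[(265+np.argmin(g[v,265:295]),v) for v in list(range(270,320,2))]
K=pt(C,k,45)[:,:2];vx,vy,x0,y0=cv2.fitLine(K.astype('f4'),cv2.DIST_HUBER,0,.01,.01).ravel()
if vx>0:vx,vy=-vx,-vy
ka=np.degrees(np.arctan2(vy,-vx));print('kerf world angle',ka,'passes at x=644: y',y0+(644-x0)*vy/vx, k[0],k[-1])
hsv=cv2.cvtColor(f,cv2.COLOR_BGR2HSV);H,S,V=cv2.split(hsv)
m=(((H<6)|(H>174))&(S>110)&(V>90)).astype('uint8');m[:215]=0;m[335:]=0
n,l,st,ce=cv2.connectedComponentsWithStats(m)
for i in range(1,n):
    if st[i,4]>5: P=pt(C,ce[i],35)[0];print('red',ce[i],st[i,:5],P)
    if st[i,4]>5:
        for c in((643,-17),(645,-18),(645,-19.5)):print('  ang',np.degrees(np.arctan2(P[1]-c[1],c[0]-P[0])),np.hypot(P[1]-c[1],P[0]-c[0]))
# line segments of fence right half
sub=cv2.createLineSegmentDetector().detect(cv2.cvtColor(f,6))[0].reshape(-1,4)
for a in sub:
    if np.hypot(a[2]-a[0],a[3]-a[1])>45 and 140<a[0]<400 and a[1]>150:
        for zz in(45,83):
            P=pt(C,[a[:2],a[2:]],zz);d=P[1]-P[0];print(a.round(),zz,P[:,:2].round(1).tolist(),np.degrees(np.arctan2(d[1],d[0]))%180-90)
E
```

```text
kerf world angle -43.33281 passes at x=644: y -20.36183 (np.int64(279), 270) (np.int64(280), 318)
red [279.44736842 228.89473684] [276 223   6  16  38] [ 554.20781417 -102.40710842   35.        ]
  ang -43.886756443321964 123.20075662009651
  ang -42.912798976496696 123.96685427258302
  ang -42.40084315061915 122.95043567630579
red [376.  322.5] [370 322  13   2  24] [566.45543852  70.33042137  35.        ]
  ang 48.76564007132672 116.12782779502702
  ang 48.356087731129215 118.20114837444133
  ang 48.8346929072835 119.32624498051815
[227. 365. 283. 372.] 45 [[733.2, -30.9], [693.9, 29.4]] 33.17947065154257
[227. 365. 283. 372.] 83 [[701.4, -49.1], [666.5, 4.2]] 33.17947065154259
[225. 280. 273. 235.] 45 [[640.1, -109.6], [561.8, -105.5]] 86.99611545504706
[225. 280. 273. 235.] 83 [[619.0, -118.7], [549.7, -115.1]] 86.99611545504706
[265. 337. 188. 273.] 45 [[668.3, -24.2], [661.2, -146.3]] -3.3472134736814354
[265. 337. 188. 273.] 83 [[643.9, -43.1], [637.6, -151.2]] -3.347213473681464
[270. 229. 223. 185.] 45 [[557.9, -112.8], [554.5, -181.2]] -2.8275557931642794
[270. 229. 223. 18
[... 760 characters left out ...]
111
[228. 284. 266. 316.] 83 [[620.2, -113.1], [623.2, -58.8]] -3.158684105243168
[292. 159. 422.  16.] 45 [[486.2, -146.6], [311.5, -146.4]] 89.93648808731442
[292. 159. 422.  16.] 83 [[482.8, -151.5], [328.2, -151.3]] 89.93648808731442
[222. 187. 188. 221.] 45 [[556.7, -181.7], [610.5, -185.0]] 86.57976764628921
[222. 187. 188. 221.] 83 [[545.1, -182.6], [592.7, -185.4]] 86.57976764628921
[385. 268. 414. 313.] 45 [[506.4, 17.0], [523.9, 86.2]] -14.15242755750711
[385. 268. 414. 313.] 83 [[500.7, -6.7], [516.1, 54.5]] -14.152427557507124
[150. 313. 178. 269.] 45 [[734.9, -148.0], [664.3, -158.1]] -81.8788264262441
[150. 313. 178. 269.] 83 [[702.8, -152.7], [640.4, -161.6]] -81.8788264262441
```

```bash
python3 - <<'E'
import cv2
f=cv2.imread('pics/w5.png');cv2.imwrite('pics/c5.png',cv2.resize(f[205:280,235:335],None,fx=8,fy=8,interpolation=0))
E
```

```text
(no output)
```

View pics/c5.png

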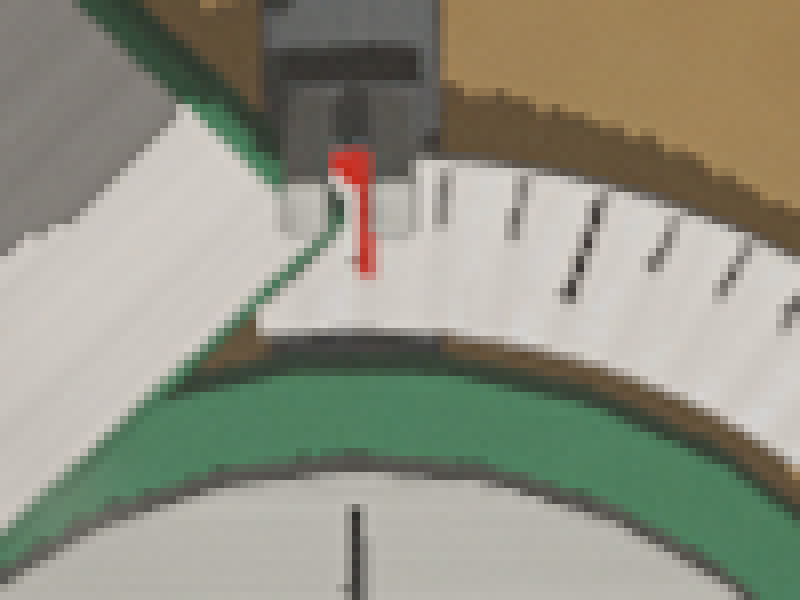

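The crop shows the pointer at (350,165), about 0.8 degrees past the red mark at (365,200). That puts the arm at about 45.9 degrees, within 2. I go on to the offcut.

Request:
{"fn": "move_arm", "kwargs": {
  "moves": [-1,-2.86,4.52,0,0,0,0,-1,-2.86,4.52,0,0,0,0,-1,-2.86,4.52,0,0,0,0,-1,-2.86,4.52,0,0,0,0,-1,-2.86,4.52,0,0,0,0,-1,-2.86,4.52,0,0,0,0,-1,-2.86,4.52,0,0,0,0,-1,0,0,0,0,0,10]
}}

```text
time_s: 7.6
eef_pos: [448.1, 235.2, 243.8]
eef_rot: [-0.277, 0.961, 0.0, -0.002]
contact_force: [-0.3, -0.5, -0.4]
opening: 85.6
grasp_force: 0.0
```

Request:
{"fn": "move_arm", "kwargs": {
  "moves": [-1,0,0,0,0,0,10,-1,0,0,0,0,0,10,-1,0,0,0,0,0,10,-1,0,0,0,0,0,10,-1,0,0,0,0,0,10,-1,0,0,0,0,0,10,-1,0,0,0,0,0,10,-1,0,0,0,0,0,10]
}}

```text
time_s: 8.6
eef_pos: [449.2, 232.1, 243.8]
eef_rot: [0.408, 0.913, -0.001, -0.001]
contact_force: [0.4, -1.0, -0.0]
opening: 85.5
grasp_force: 0.0
```

Request:
{"fn": "move_arm", "kwargs": {
  "moves": [-1,0,0,0,0,0,10,-1,0,0,0,0,0,10,-1,0,0,0,0,0,10,-1,0,0,0,0,0,10,-1,0,0,0,0,0,0,-1,0,0,0,0,0,0]
}}

```text
time_s: 9.35
eef_pos: [449.6, 232.3, 245.1]
eef_rot: [0.693, 0.721, -0.001, -0.0]
contact_force: [0.4, 0.8, -0.5]
opening: 85.3
grasp_force: 0.0
```

```bash
python3 look.py w6; python3 - <<'E'
from h import *
f=cv2.imread('pics/w6.png');z=np.load('pics/w6.npz');C=(z['K'],z['p'],z['M'])
H,S,V=cv2.split(cv2.cvtColor(f,cv2.COLOR_BGR2HSV))
pp=px(C,[[449.4,232.7,14]]);print(pp)
m=((S<115)&(V>150)&(H>10)&(H<28)).astype('uint8')
n,l,st,ce=cv2.connectedComponentsWithStats(m)
for i in range(1,n):
    if st[i,4]>400:
        c=cv2.findContours((l==i).astype('uint8'),0,2)[0][0];b=cv2.boxPoints(cv2.minAreaRect(c));P=pt(C,b,14)
        print(st[i],P.round(1)[:,:2].tolist(),np.linalg.norm(P[0]-P[1]),np.linalg.norm(P[1]-P[2]),P.mean(0).round(1))
E
```

```text
9.35 [449.6 232.3 245.1] toolx [-0.039  0.999 -0.001] tooly [ 0.999  0.039 -0.002] z [-0.002 -0.001 -1.   ] 85.2512237160394 [ 0.43440794  0.78229182 -0.5246428 ]
[[282.09534951 176.60421239]]
[   79     0   154   314 13223] [[243.1, 400.7], [376.1, 420.5], [419.8, 74.7], [242.2, 41.1]] 134.43381579637477 348.53313597024726 [320.3 234.3  14. ]
[ 417    0  143   78 7124] [[577.1, 388.7], [599.9, 450.0], [716.9, 410.3], [700.4, 343.7]] 65.37528538525774 123.55676084255751 [648.6 398.1  14. ]
[ 509   57   51   94 1271] [[676.9, 366.4], [728.0, 368.3], [756.1, 274.9], [700.6, 272.7]] 51.13467316852763 97.55445703528633 [715.4 320.6  14. ]
[471 106  25  61 413] [[655.2, 259.0], [661.1, 321.1], [681.8, 316.2], [676.9, 253.5]] 62.41986095599593 21.242569396956974 [668.8 287.4  14. ]
[ 264  123   36   91 2592] [[427.4, 291.2], [465.5, 292.7], [471.1, 189.7], [429.7, 188.1]] 38.07746185572185 103.08938223606785 [448.4 240.4  14. ]
[   0  221   52   69 2911] [[93.3, 72.0], [114.2, 165.5], [175.3, 167.9], [158.9, 74.6]] 95.81031085456337 61.15625654550357 [135.4 120.   14. ]
[ 388  257   73   5
[... 302 characters left out ...]
1, 23.3], [330.0, 76.1], [426.3, 67.6], [422.1, 14.1]] 53.34318477993822 96.65963820067631 [375.1  45.3  14. ]
[ 325  308   56   70 1255] [[512.5, -28.7], [554.3, 70.1], [587.7, 49.0], [547.6, -53.0]] 107.30762729562419 39.547043924659384 [550.5   9.4  14. ]
[291 320  44  51 733] [[465.8, -39.9], [481.8, 53.2], [527.0, 41.1], [513.9, -53.8]] 94.49761700308746 46.84176283551992 [4.971e+02 1.000e-01 1.400e+01]
[360 338  35  49 728] [[560.6, -51.3], [594.5, 21.8], [614.6, 6.9], [581.4, -67.8]] 80.62540033747284 25.094578860320112 [587.8 -22.6  14. ]
[447 393  32  27 463] [[704.0, -119.0], [709.0, -68.8], [746.2, -83.9], [742.4, -135.1]] 50.43499824071022 40.13550176464636 [ 725.4 -101.7   14. ]
```

View pics/w6.png

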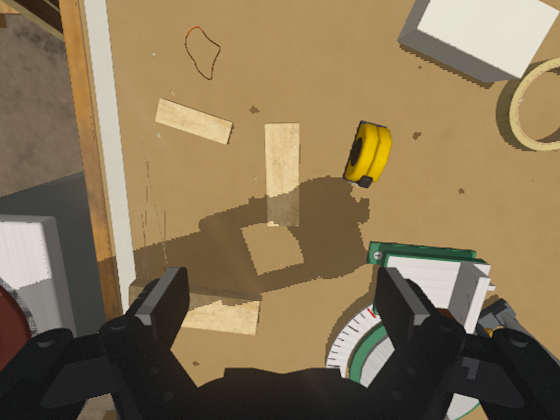

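The offcut is centred between the fingers at (282,175), the yellow tape at (368,155) is clear of them. I descend with the fingers partly closed.

Request:
{"fn": "move_arm", "kwargs": {
  "moves": [-0.3,0,0,5,0,0,0,-0.3,0,0,5,0,0,0,-0.3,0,0,5,0,0,0,-0.3,0,0,5,0,0,0,-0.3,0,0,2,0,0,0,-0.3,0,0,1,0,0,0,-0.3,0,0,0,0,0,0],
  "squeeze": 40
}}

```text
time_s: 10.28
eef_pos: [450.0, 232.5, 16.2]
eef_rot: [0.694, 0.72, -0.0, -0.0]
contact_force: [0.5, 0.6, 0.7]
opening: 55.8
grasp_force: 0.0
```

Request:
{"fn": "move_arm", "kwargs": {
  "moves": [-0.3,0,0,0.4,0,0,0,1,0,0,0,0,0,0,1,0,0,0,0,0,0,1,0,0,0,0,0,0,1,0,0,0,0,0,0]
}}

```text
time_s: 10.9
eef_pos: [451.0, 232.8, 13.4]
eef_rot: [0.694, 0.72, 0.001, 0.0]
contact_force: [-0.7, 0.3, 6.2]
opening: 36.8
grasp_force: 41.8
```

Request:
{"fn": "move_arm", "kwargs": {
  "moves": [1,0,0,-4,0,0,0,1,0,0,-5,0,0,0,1,0,0,-3,0,0,0,1,-4.03,2.28,0,0,0,0,1,-4.03,2.28,0,0,0,0,1,-4.03,2.28,0,0,0,0,1,-4.03,2.28,0,0,0,0,1,-4.03,2.28,0,0,0,0]
}}

```text
time_s: 11.9
eef_pos: [571.4, 34.0, 131.4]
eef_rot: [0.694, 0.72, -0.0, -0.001]
contact_force: [0.4, 0.2, -1.0]
opening: 37.0
grasp_force: 41.1
```

Request:
{"fn": "move_arm", "kwargs": {
  "moves": [1,-4.03,2.28,0,0,0,5.4,1,0,0,0,0,0,0,1,0,0,0,0,0,0]
}}

```text
time_s: 12.28
eef_pos: [594.9, -3.8, 131.4]
eef_rot: [0.727, 0.687, -0.0, -0.001]
contact_force: [-0.4, -0.2, -1.8]
opening: 37.0
grasp_force: 41.1
```

```bash
python3 look.py w7; python3 - <<'E'
from h import *
f=bot.grab_frame('top');cv2.imwrite('pics/t7.png',f[:,:,::-1])
w=cv2.imread('pics/w7.png');a=cv2.resize(f[110:280,170:370,::-1],(400,340))
o=np.zeros((420,800,3),'uint8');o[:300,:400]=cv2.resize(w,(400,300));o[:340,400:]=a;cv2.imwrite('pics/m7.png',o)
E
```

```text
12.275 [594.9  -3.8 131.4] toolx [0.057 0.998 0.001] tooly [ 0.998 -0.057 -0.002] z [-0.002  0.001 -1.   ] 36.95430873082767 [-0.41397421 -0.23279849 -1.78523967]
```

View pics/m7.png

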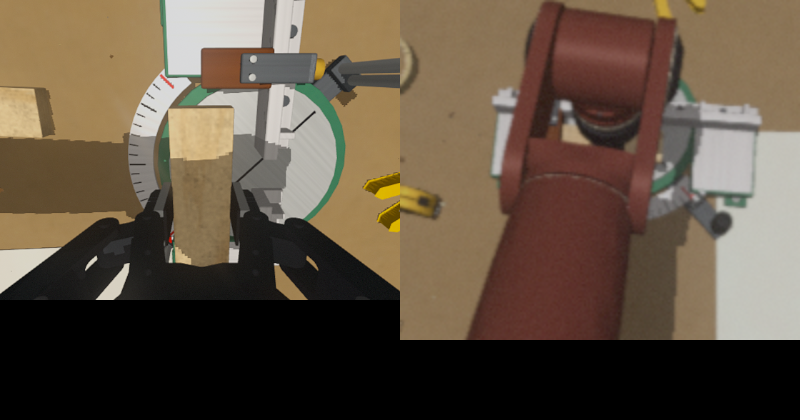

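The left half shows the gripped offcut at wrist pixels (282,250), with its left end at row 151. The stop block is at rows 67 to 122 and the fence face at columns 370 to 415. The arm still stands at 45 on the right (knob at (720,222) in the right half).

```bash
python3 - <<'E'
from h import *
f=cv2.imread('pics/w7.png');z=np.load('pics/w7.npz');C=(z['K'],z['p'],z['M'])
o=np.array([645.8,-18]);t=np.radians(-3.2);B=np.array([[np.cos(t),-np.sin(t)],[np.sin(t),np.cos(t)]])
b=lambda P:((P[:,:2]-o)@B).round(1).tolist()
for a in cv2.createLineSegmentDetector().detect(cv2.cvtColor(f,6))[0].reshape(-1,4):
    L=np.hypot(a[2]-a[0],a[3]-a[1])
    if L>14 and 220<min(a[0],a[2]) and max(a[0],a[2])<440 and 50<a[1]<240:
        out=[b(pt(C,[a[:2],a[2:]],zz)) for zz in(45,83,95,132)]
        print(a.round().astype(int).tolist(),*out)
E
```

```text
[408, 183, 439, 154] [[35.3, 37.7], [54.2, 57.1]] [[20.3, 46.3], [35.8, 62.4]] [[15.5, 49.1], [30.0, 64.1]] [[0.9, 57.5], [12.2, 69.2]]
[378, 115, 371, 196] [[11.1, 82.4], [10.4, 28.5]] [[0.3, 83.2], [-0.3, 38.8]] [[-3.1, 83.5], [-3.7, 42.0]] [[-13.7, 84.3], [-14.1, 52.0]]
[261, 108, 234, 109] [[-65.1, 87.1], [-82.1, 86.7]] [[-62.6, 87.2], [-76.6, 86.8]] [[-61.8, 87.2], [-74.9, 86.9]] [[-59.4, 87.2], [-69.6, 87.0]]
[311, 125, 293, 132] [[-32.2, 76.4], [-44.4, 72.0]] [[-35.4, 78.3], [-45.5, 74.7]] [[-36.5, 78.9], [-45.8, 75.6]] [[-39.6, 80.7], [-46.9, 78.1]]
[281, 103, 281, 68] [[-52.2, 90.0], [-52.1, 110.7]] [[-51.9, 89.6], [-51.9, 106.7]] [[-51.9, 89.4], [-51.8, 105.4]] [[-51.6, 88.9], [-51.6, 101.4]]
[365, 64, 370, 0] [[0.3, 112.7], [0.4, 147.3]] [[-8.6, 108.3], [-8.5, 136.8]] [[-11.4, 106.9], [-11.4, 133.5]] [[-20.1, 102.6], [-20.1, 123.3]]
[412, 116, 382, 118] [[32.9, 81.8], [13.5, 80.9]] [[18.3, 82.8], [2.2, 82.0]] [[13.7, 83.1], [-1.3, 82.4]] [[-0.6, 84.0], [-12.2, 83.5]]
[237, 193, 237, 248] [[-83.0, 30.4], [-84.4, -11.4]] [[-77.3, 40.4], [-78.5, 5.9]] [[-75.6, 43.5], [-76.6, 
[... 5855 characters left out ...]
]
[436, 78, 431, 112] [[45.1, 104.8], [45.2, 84.4]] [[28.3, 101.8], [28.4, 84.9]] [[23.0, 100.8], [23.1, 85.1]] [[6.7, 97.8], [6.8, 85.6]]
[391, 176, 393, 156] [[23.1, 42.7], [23.3, 56.4]] [[10.2, 50.5], [10.4, 61.8]] [[6.1, 52.9], [6.3, 63.5]] [[-6.4, 60.5], [-6.3, 68.7]]
[286, 122, 376, 121] [[-49.0, 78.6], [9.6, 78.8]] [[-49.3, 80.1], [-0.9, 80.3]] [[-49.4, 80.6], [-4.3, 80.8]] [[-49.7, 82.1], [-14.5, 82.2]]
[406, 56, 404, 71] [[24.9, 117.7], [24.8, 109.2]] [[11.7, 112.4], [11.6, 105.3]] [[7.5, 110.7], [7.4, 104.1]] [[-5.4, 105.5], [-5.4, 100.4]]
[220, 217, 224, 194] [[-95.5, 13.0], [-92.3, 29.6]] [[-87.7, 26.0], [-85.1, 39.7]] [[-85.2, 30.1], [-82.8, 42.9]] [[-77.6, 42.7], [-75.7, 52.7]]
```

The fence face is confirmed at box x = 0, the stop's face is at y of about 79, and the offcut's left end is at y 70.6. I lower and then slide left gently to the stop.

Request:
{"fn": "move_arm", "kwargs": {
  "moves": [1,0,0,3.5,0,0,0,1,0,0,2.5,0,0,0,1,0,0,0.9,0,0,0,1,0,0,0.3,0,0,0,1,0,0,0,0,0,0]
}}

```text
time_s: 13.0
eef_pos: [596.3, -3.9, 61.3]
eef_rot: [0.727, 0.687, 0.001, 0.001]
contact_force: [-0.3, 0.7, 0.1]
opening: 36.8
grasp_force: 41.1
```

Request:
{"fn": "move_arm", "kwargs": {
  "moves": [1,0.5,0,0,0,0,0,1,0.15,0,0,0,0,0,1,0,0,0,0,0,0]
}}

```text
time_s: 13.38
eef_pos: [596.3, 2.5, 60.7]
eef_rot: [0.727, 0.687, 0.0, 0.0]
contact_force: [0.1, 0.8, -0.1]
opening: 36.7
grasp_force: 41.1
```

Request:
{"fn": "move_arm", "kwargs": {
  "moves": [1,0.15,0,0,0,0,0,1,0,0,0,0,0,0]
}}

```text
time_s: 13.62
eef_pos: [596.1, 3.9, 60.3]
eef_rot: [0.727, 0.687, -0.0, -0.0]
contact_force: [0.4, 0.6, -0.7]
opening: 36.7
grasp_force: 41.1
```

Request:
{"fn": "move_arm", "kwargs": {
  "moves": [1,0.15,0,0,0,0,0,1,0,0,0,0,0,0]
}}

```text
time_s: 13.88
eef_pos: [596.1, 4.4, 60.3]
eef_rot: [0.727, 0.687, -0.001, 0.001]
contact_force: [-0.9, -5.2, -0.6]
opening: 36.7
grasp_force: 41.1
```

Request:
{"fn": "move_arm", "kwargs": {
  "moves": [1,0.15,0,0,0,0,0,1,0,0,0,0,0,0]
}}

```text
time_s: 14.12
eef_pos: [596.2, 4.5, 60.4]
eef_rot: [0.727, 0.687, -0.002, 0.001]
contact_force: [-2.4, -9.9, -0.8]
opening: 36.7
grasp_force: 41.2
```

Request:
{"fn": "move_arm", "kwargs": {
  "moves": [1,0.1,0,0,0,0,0,1,0,0,0,0,0,0]
}}

```text
time_s: 14.38
eef_pos: [596.1, 4.6, 60.4]
eef_rot: [0.727, 0.687, -0.003, 0.002]
contact_force: [-1.6, -12.7, 1.1]
opening: 36.8
grasp_force: 41.2
```

Request:
{"fn": "move_arm", "kwargs": {
  "moves": [1,-0.25,0,0.15,0,0,0,1,0,0,0.1,0,0,0,1,0,0,0,0,0,0]
}}

```text
time_s: 14.75
eef_pos: [596.6, 4.4, 58.4]
eef_rot: [0.727, 0.687, -0.0, 0.001]
contact_force: [-2.0, -5.8, 2.6]
opening: 36.9
grasp_force: 41.4
```

Request:
{"fn": "move_arm", "kwargs": {
  "moves": [-0.17,0,0,0,0,0,0,-0.17,0,0,0,0,0,0,-0.17,0,0,0,0,0,0,-0.17,0,0,-1.5,0,0,0,-0.17,0,0,-4,0,0,0,-0.17,0,0,-5,0,0,0,-0.17,0,0,0,0,0,0]
}}

```text
time_s: 15.62
eef_pos: [599.9, 5.1, 170.2]
eef_rot: [0.727, 0.687, 0.004, 0.005]
contact_force: [1.0, 0.2, -0.0]
opening: 50.1
grasp_force: 0.0
```

```bash
cat > meas.py <<'E'
import sys
from h import *
n=sys.argv[1]
f=cv2.imread(f'pics/{n}.png');z=np.load(f'pics/{n}.npz');C=(z['K'],z['p'],z['M'])
o=np.array([645.8,-18]);t=np.radians(-3.2);B=np.array([[np.cos(t),-np.sin(t)],[np.sin(t),np.cos(t)]])
H,S,V=cv2.split(cv2.cvtColor(f,cv2.COLOR_BGR2HSV))
m=((H>10)&(H<28)&(S>45)&(V>60)).astype('uint8')
# region: box x -84..1, y -80..79 on bed height
reg=np.array([[-83,-75],[1,-75],[1,77],[-83,77]])@B.T+o
poly=px(C,np.c_[reg,np.full(4,59)]).astype(int);k=np.zeros_like(m);cv2.fillPoly(k,[poly],1);m&=k
m=cv2.morphologyEx(m,cv2.MORPH_OPEN,np.ones((3,3)))
for c in cv2.findContours(m,0,2)[0]:
    if cv2.contourArea(c)>300:
        b=cv2.boxPoints(cv2.minAreaRect(c));P=pt(C,b,59);print(b.round().tolist(),((P[:,:2]-o)@B).round(1).tolist())
E
python3 look.py w8; python3 meas.py w8; python3 -c "
from rig import bot;print(bot.state()['q'])"
```

```text
15.625 [599.9   5.1 170.2] toolx [ 0.057  0.998 -0.   ] tooly [ 0.998 -0.057  0.012] z [ 0.012 -0.001 -1.   ] 50.09665399877069 [ 0.952601    0.19687536 -0.03568378]
[[232.0, 135.0], [300.0, 135.0], [300.0, 277.0], [232.0, 277.0]] [[-82.1, 77.2], [-32.1, 77.1], [-30.3, -40.4], [-87.7, -39.9]]
[-1.15570380e-01  4.28741724e-02  1.75144758e+00  2.13342843e-04
  1.34039607e+00 -5.84497548e-02]
```

Request:
{"fn": "move_arm", "kwargs": {
  "moves": [1,-0.1,-4.3,0,0,0,0,1,0,0,0,-10,0,0,1,0,0,0,-10,0,0,1,0,0,0,-10,0,0,1,0,0,0,-10,0,0,1,0,0,0,0,0,0,1,0,0,0,0,0,0],
  "squeeze": 40
}}

```text
time_s: 16.55
eef_pos: [554.0, 6.7, 163.7]
eef_rot: [0.683, 0.645, 0.235, 0.248]
contact_force: [-0.3, -0.4, 0.7]
opening: -0.2
grasp_force: 0.0
```

```bash
cat > go.py <<'E'
import sys
from h import *
tx,ty,tz=map(float,sys.argv[1:4])  # target box x,y, world z
s=bot.state();T=R.from_quat(s['eef_rot']).as_matrix()
o=np.array([645.8,-18]);t=np.radians(-3.2);B=np.array([[np.cos(t),-np.sin(t)],[np.sin(t),np.cos(t)]])
p=s['eef_pos'];W=np.r_[B@[tx,ty]+o,tz]
print('box now',((p[:2]-o)@B).round(1),p[2].round(1),'z',(B.T@T[:2,2]).round(3),T[2,2].round(3),'tool delta mm',(T.T@(W-p)).round(2),'F box',(s['contact_force'][:2]@B).round(1),s['contact_force'][2].round(1),'per box x: tool',(T.T@np.r_[B[:,0],0]).round(3),'down',(T.T@[0,0,-1]).round(3),'left',(T.T@np.r_[B[:,1],0]).round(3),s['opening'],s['time_s'])
E
python3 go.py -90 19 68
```

```text
box now [-93.1  19.5] 163.7 z [ 0.642 -0.001] -0.767 tool delta mm [ -0.54 -59.15  75.35] F box [-0.3 -0.4] 0.7 per box x: tool [0.001 0.767 0.642] down [ 0.    -0.642  0.767] left [ 1.    -0.001 -0.001] -0.1901115475522488 16.55
```

Request:
{"fn": "move_arm", "kwargs": {
  "moves": [1,0,-2.2,2.8,0,0,0,1,0,-2.2,2.8,0,0,0,1,0,-1.5,1.9,0,0,0,1,0,0,0,0,0,0,1,0,0,0,0,0,0]
}}

```text
time_s: 17.18
eef_pos: [558.4, 6.4, 69.7]
eef_rot: [0.683, 0.645, 0.236, 0.25]
contact_force: [0.0, 0.4, -0.1]
opening: 0.3
grasp_force: 0.0
```

```bash
python3 go.py -77 19 67
```

```text
box now [-88.7  19.5] 69.7 z [ 0.645 -0.001] -0.764 tool delta mm [-0.44  7.16  9.61] F box [-0.   0.4] -0.1 per box x: tool [0.001 0.764 0.645] down [ 0.    -0.645  0.764] left [ 1.    -0.001 -0.001] 0.27366195033795804 17.175
```

Request:
{"fn": "move_arm", "kwargs": {
  "moves": [1,0,-0.2,0.25,0,0,0,1,0,0.61,0.52,0,0,0,1,0,0,0,0,0,0]
}}

```text
time_s: 17.55
eef_pos: [565.4, 6.1, 65.2]
eef_rot: [0.683, 0.645, 0.235, 0.249]
contact_force: [0.5, 0.0, -0.2]
opening: 0.0
grasp_force: 0.0
```

Request:
{"fn": "move_arm", "kwargs": {
  "moves": [1,0,0.23,0.19,0,0,0,1,0,0.23,0.19,0,0,0,1,0,0,0,0,0,0]
}}

```text
time_s: 17.92
eef_pos: [570.5, 5.8, 64.3]
eef_rot: [0.683, 0.645, 0.235, 0.249]
contact_force: [0.5, 0.5, 0.7]
opening: -0.2
grasp_force: 0.0
```

Request:
{"fn": "move_arm", "kwargs": {
  "moves": [1,0,0.23,0.19,0,0,0,1,0,0.23,0.19,0,0,0,1,0,0.23,0.19,0,0,0,1,0,0,0,0,0,0]
}}

```text
time_s: 18.42
eef_pos: [579.5, 5.3, 64.3]
eef_rot: [0.683, 0.645, 0.235, 0.249]
contact_force: [-0.1, -0.1, 1.2]
opening: 0.3
grasp_force: 0.0
```

```bash
python3 go.py -45 19 67;python3 look.py w9; python3 meas.py w9
```

```text
box now [-67.5  19.6] 64.3 z [ 0.643 -0.001] -0.766 tool delta mm [-0.52 18.97 12.43] F box [-0.1 -0.1] 1.2 per box x: tool [0.001 0.766 0.643] down [-0.    -0.643  0.766] left [ 1.    -0.001 -0.001] 0.3385605663556864 18.425
18.425 [579.5   5.3  64.3] toolx [0.057 0.998 0.   ] tooly [ 0.765 -0.044  0.643] z [ 0.642 -0.037 -0.766] 0.3385605663556864 [-0.09696127 -0.13229556  1.18107043]
[[247.0, 292.0], [281.0, 124.0], [372.0, 142.0], [338.0, 311.0]] [[-83.6, 17.5], [-63.5, 89.1], [1.4, 77.1], [-19.6, -21.1]]
```

```bash
cat > prof.py <<'E'
import sys
from h import *
n=sys.argv[1];f=cv2.imread(f'pics/{n}.png');z=np.load(f'pics/{n}.npz');C=(z['K'],z['p'],z['M'])
o=np.array([645.8,-18]);t=np.radians(-3.2);B=np.array([[np.cos(t),-np.sin(t)],[np.sin(t),np.cos(t)]])
hs=cv2.cvtColor(f,cv2.COLOR_BGR2HSV)
for y in(65,50,35):
    xs=np.arange(-80,8,3);P=px(C,np.c_[(B@np.c_[xs,np.full(len(xs),y)].T).T+o,np.full(len(xs),59)]).round().astype(int)
    print(y,[(int(x),*map(int,hs[v,u][1:])) for x,(u,v) in zip(xs,P) if 0<=u<560 and 0<=v<420])
xs=np.arange(62,92,2)
for x in (-25,-35,-45):
    P=px(C,np.c_[(B@np.c_[np.full(len(xs),x),xs].T).T+o,np.full(len(xs),59)]).round().astype(int)
    print('x',x,[(int(k),*map(int,hs[v,u])) for k,(u,v) in zip(xs,P) if 0<=u<560 and 0<=v<420])
E
python3 prof.py w9
```

```text
65 [(-80, 92, 138), (-77, 93, 137), (-74, 21, 109), (-71, 26, 109), (-68, 12, 198), (-65, 105, 122), (-62, 101, 126), (-59, 99, 126), (-56, 83, 231), (-53, 82, 226), (-50, 91, 218), (-47, 94, 214), (-44, 89, 221), (-41, 87, 221), (-38, 93, 221), (-35, 95, 218), (-32, 90, 220), (-29, 94, 222), (-26, 92, 216), (-23, 86, 220), (-20, 58, 208), (-17, 17, 148), (-14, 22, 118), (-11, 24, 119), (-8, 22, 116), (-5, 22, 116), (-2, 24, 118), (1, 23, 120), (4, 19, 119), (7, 19, 118)]
50 [(-80, 13, 193), (-77, 14, 194), (-74, 12, 189), (-71, 15, 192), (-68, 13, 194), (-65, 104, 123), (-62, 96, 125), (-59, 99, 119), (-56, 82, 233), (-53, 83, 227), (-50, 85, 222), (-47, 96, 218), (-44, 90, 217), (-41, 93, 221), (-38, 98, 216), (-35, 97, 218), (-32, 96, 220), (-29, 87, 225), (-26, 84, 228), (-23, 85, 224), (-20, 70, 215), (-17, 31, 107), (-14, 30, 119), (-11, 23, 120), (-8, 24, 117), (-5, 22, 117), (-2, 22, 117), (1, 23, 121), (4, 23, 120), (7, 22, 118)]
35 [(-80, 15, 152), (-77, 15, 117), (-74, 25, 122), (-71, 19, 124), (-68, 21, 122), (-65, 104, 118), (-62, 97, 129), (-59, 98, 133), (-56, 88, 218)
[... 505 characters left out ...]
), (80, 11, 143, 64), (82, 12, 150, 63), (84, 12, 170, 60), (86, 12, 149, 60), (88, 10, 146, 68), (90, 9, 140, 69)]
x -35 [(62, 19, 96, 212), (64, 19, 95, 217), (66, 20, 94, 218), (68, 19, 95, 215), (70, 19, 94, 214), (72, 19, 93, 211), (74, 19, 93, 213), (76, 19, 92, 219), (78, 12, 144, 69), (80, 11, 148, 69), (82, 12, 149, 70), (84, 12, 145, 72), (86, 12, 154, 73), (88, 12, 150, 73), (90, 12, 151, 71)]
x -45 [(62, 19, 94, 220), (64, 20, 91, 221), (66, 19, 91, 222), (68, 19, 88, 223), (70, 19, 93, 221), (72, 20, 91, 224), (74, 19, 88, 226), (76, 19, 99, 194), (78, 16, 118, 106), (80, 11, 129, 73), (82, 12, 136, 73), (84, 12, 133, 75), (86, 11, 126, 75), (88, 11, 122, 75), (90, 11, 119, 71)]
```

The profile shows the offcut square to the fence, butted at the stop (y of about 77) and 18.5 mm off the fence. I keep pushing.

Request:
{"fn": "move_arm", "kwargs": {
  "moves": [1,0.02,0.2,0.16,0,0,0,1,0.02,0.2,0.16,0,0,0,1,0.02,0.2,0.16,0,0,0,1,0.02,0.2,0.16,0,0,0,1,0.02,0.2,0.16,0,0,0,1,0.02,0.2,0.16,0,0,0,1,0,0,0,0,0,0]
}}

```text
time_s: 19.35
eef_pos: [594.9, 5.7, 64.8]
eef_rot: [0.683, 0.645, 0.235, 0.249]
contact_force: [0.2, 0.9, 0.7]
opening: 0.1
grasp_force: 0.0
```

Request:
{"fn": "move_arm", "kwargs": {
  "moves": [1,0,0.12,0.1,0,0,0,1,0,0.12,0.1,0,0,0,1,0,0,0,0,0,0]
}}

```text
time_s: 19.73
eef_pos: [597.9, 5.5, 64.7]
eef_rot: [0.683, 0.645, 0.235, 0.249]
contact_force: [-0.1, 0.2, -0.2]
opening: -0.2
grasp_force: 0.0
```

```bash
python3 go.py -45 19 67;python3 look.py w10; python3 prof.py w10
```

```text
box now [-49.2  20.8] 64.7 z [ 0.643 -0.001] -0.766 tool delta mm [-1.78  4.67  0.9 ] F box [-0.1  0.2] -0.2 per box x: tool [0.001 0.766 0.643] down [ 0.    -0.643  0.766] left [ 1.    -0.001 -0.001] -0.18343128720052482 19.725
19.725 [597.9   5.5  64.7] toolx [ 0.057  0.998 -0.   ] tooly [ 0.765 -0.044  0.643] z [ 0.642 -0.037 -0.766] -0.18343128720052482 [-0.09363127  0.23378049 -0.21246383]
65 [(-80, 90, 139), (-77, 95, 137), (-74, 98, 136), (-71, 14, 108), (-68, 19, 107), (-65, 12, 191), (-62, 15, 190), (-59, 12, 193), (-56, 13, 190), (-53, 12, 191), (-50, 12, 193), (-47, 101, 119), (-44, 98, 127), (-41, 95, 123), (-38, 84, 226), (-35, 84, 224), (-32, 95, 214), (-29, 94, 219), (-26, 89, 221), (-23, 90, 219), (-20, 94, 218), (-17, 96, 216), (-14, 90, 222), (-11, 94, 219), (-8, 90, 215), (-5, 87, 218), (-2, 70, 163), (1, 23, 120), (4, 26, 119), (7, 24, 119)]
50 [(-80, 19, 109), (-77, 12, 186), (-74, 13, 189), (-71, 12, 189), (-68, 13, 191), (-65, 15, 189), (-62, 13, 190), (-59, 12, 191), (-56, 12, 194), (-53, 15, 193), (-50, 12, 197), (-47, 97, 124), (-44, 96, 125), (-41, 99, 119)
[... 903 characters left out ...]
(80, 11, 144, 71), (82, 12, 154, 71), (84, 11, 151, 71), (86, 14, 173, 68), (88, 11, 138, 70), (90, 12, 152, 69)]
x -35 [(62, 19, 85, 223), (64, 20, 83, 224), (66, 20, 83, 225), (68, 19, 84, 225), (70, 20, 83, 223), (72, 20, 85, 223), (74, 19, 84, 221), (76, 13, 150, 56), (78, 13, 148, 76), (80, 12, 148, 74), (82, 13, 143, 75), (84, 12, 136, 75), (86, 12, 149, 72), (88, 9, 140, 71), (90, 11, 135, 70)]
x -45 [(62, 18, 96, 127), (64, 18, 97, 126), (66, 17, 101, 124), (68, 18, 99, 126), (70, 17, 101, 126), (72, 18, 102, 127), (74, 18, 101, 129), (76, 18, 106, 123), (78, 13, 110, 65), (80, 13, 126, 73), (82, 12, 128, 74), (84, 13, 122, 73), (86, 12, 126, 73), (88, 9, 103, 72), (90, 14, 117, 70)]
```

The offcut is now within about 1 mm of the fence. I press diagonally and drag slightly left to keep it butted.

Request:
{"fn": "move_arm", "kwargs": {
  "moves": [1,0,0.05,0.15,0,0,0,1,0,0,0.1,0,0,0,1,0,0,0,0,0,0]
}}

```text
time_s: 20.15
eef_pos: [599.3, 5.5, 64.0]
eef_rot: [0.683, 0.646, 0.235, 0.248]
contact_force: [-24.8, 0.8, 21.4]
opening: 0.2
grasp_force: 16.0
```

Request:
{"fn": "move_arm", "kwargs": {
  "moves": [1,0.1,0,0.1,0,0,0,1,0.1,0,0,0,0,0,1,0,0,0,0,0,0]
}}

```text
time_s: 20.52
eef_pos: [599.7, 5.8, 63.8]
eef_rot: [0.683, 0.646, 0.234, 0.249]
contact_force: [-40.8, -10.0, 34.2]
opening: -0.2
grasp_force: 26.2
```

```bash
python3 go.py -45 19 67
```

```text
box now [-47.3  21.2] 63.8 z [ 0.642 -0.003] -0.766 tool delta mm [-2.23  3.83 -0.96] F box [-40.2 -12.3] 34.2 per box x: tool [0.002 0.766 0.642] down [ 0.003 -0.642  0.766] left [ 1.     0.001 -0.003] -0.22092118915904518 20.525
```

Request:
{"fn": "move_arm", "kwargs": {
  "moves": [1,0,0,-0.15,0,0,0,1,0,0,0,0,0,0,1,0,0,0,0,0,0,1,0,0,0,0,0,0]
}}

```text
time_s: 21.02
eef_pos: [599.2, 5.9, 64.1]
eef_rot: [0.683, 0.645, 0.234, 0.249]
contact_force: [-19.9, -8.7, 16.5]
opening: -0.3
grasp_force: 12.1
```

```bash
python3 go.py -45 19 67; python3 look.py w11; python3 prof.py w11 | head -3 | cut -c1-900; python3 - <<'E'
from h import *
# knob: dark blob near expected place in the scene views
f=bot.grab_frame('top')[:,:,::-1];C=cal('top')
g=cv2.cvtColor(np.ascontiguousarray(f),6);e=px(C,[[513,-138,86]])[0];u,v=e.round().astype(int)
w=g[v-14:v+15,u-14:u+15];m=(w<45).astype('uint8');M=cv2.moments(m)
c=np.array([u-14+M['m10']/M['m00'],v-14+M['m01']/M['m00']]);P=pt(C,c,80)[0];print('knob',e,c,P,m.sum(),np.degrees(np.arctan2(P[1]+18,645.8-P[0]))-3.2)
E
```

```text
box now [-47.9  21.2] 64.1 z [ 0.643 -0.003] -0.766 tool delta mm [-2.25  4.09 -0.39] F box [-19.4  -9.8] 16.5 per box x: tool [0.002 0.766 0.643] down [ 0.002 -0.643  0.766] left [ 1.    -0.    -0.003] -0.2965046880545618 21.025
21.025 [599.2   5.9  64.1] toolx [ 0.058  0.998 -0.002] tooly [ 0.765 -0.043  0.643] z [ 0.642 -0.039 -0.766] -0.2965046880545618 [-19.8918138   -8.74258094  16.48829241]
65 [(-80, 75, 140), (-77, 95, 137), (-74, 96, 135), (-71, 19, 109), (-68, 19, 107), (-65, 12, 191), (-62, 13, 189), (-59, 13, 193), (-56, 13, 190), (-53, 13, 192), (-50, 12, 191), (-47, 102, 118), (-44, 100, 125), (-41, 97, 116), (-38, 85, 223), (-35, 82, 224), (-32, 88, 219), (-29, 96, 212), (-26, 89, 217), (-23, 87, 221), (-20, 94, 218), (-17, 94, 216), (-14, 92, 217), (-11, 91, 221), (-8, 97, 212), (-5, 85, 220), (-2, 88, 209), (1, 22, 118), (4, 23, 120), (7, 19, 118)]
50 [(-80, 16, 95), (-77, 14, 187), (-74, 12, 187), (-71, 12, 186), (-68, 11, 190), (-65, 12, 189), (-62, 12, 189), (-59, 13, 190), (-56, 13, 194), (-53, 13, 192), (-50, 12, 194), (-47, 100, 120), (-44, 102, 108), (-41, 105, 121), (-38, 88, 215), (-35, 83, 225), (-32, 84, 219), (-29, 96, 210), (-26, 90, 218), (-23, 94, 218), (-20, 98, 214), (-17, 98, 215), (-14, 96, 218), (-11, 93, 223), (-8, 82, 226), (-5, 85, 223), (-2, 87, 225), (1, 28, 120), (4, 27, 121), (7, 25, 121)]
35 [(-80, 13, 119), (-77, 15, 123), (-74, 15, 116), (-71, 17, 123), (-68, 19, 124), (-65, 19, 122), (-62, 17, 122), (-59, 17, 122), (-56, 19, 120), (-53, 21, 120), (-50, 21, 121), (-47, 94, 108), (-44, 103, 124), (-41, 97, 126), (-38, 89, 215), (-35, 85, 225), (-32, 87, 222), (-29, 100, 204), (-26, 97, 208), (-23, 99, 196), (-20, 92, 224), (-17, 89, 215), (-14, 87, 216), (-11, 82, 226), (-8, 82, 223), (-5, 83, 223), (-2, 83, 194), (1, 27, 121), (4, 25, 122), (7, 25, 121)]Traceback (most recent call last):
  File "<stdin>", line 6, in <module>
ZeroDivisionError: float division by zero
```

```bash
python3 - <<'E'
from h import *
o=np.array([645.8,-18]);t=np.radians(-3.2);B=np.array([[np.cos(t),-np.sin(t)],[np.sin(t),np.cos(t)]])
f=cv2.imread('pics/w9.png');z=np.load('pics/w9.npz');C=(z['K'],z['p'],z['M']);hs=cv2.cvtColor(f,cv2.COLOR_BGR2HSV)
print('cam box',(C[1][:2]-o)@B,C[1][2])
ys=np.arange(66,90,1.)
for x,zz in((-55,59),(-53,59),(-57,52),(-57,48)):
    P=px(C,np.c_[(B@np.c_[np.full(len(ys),x),ys].T).T+o,np.full(len(ys),zz)]).round().astype(int)
    print(x,zz,[(int(k),*map(int,hs[v,u])) for k,(u,v) in zip(ys,P)])
a=cv2.imread('pics/t7.png');b=bot.grab_frame('top')[:,:,::-1];Ct=cal('top')
u,v=px(Ct,[[513,-138,60]])[0].round().astype(int);print(u,v)
A=cv2.cvtColor(a,6)[v-25:v+25,u-25:u+25].astype('f4');Bb=cv2.cvtColor(np.ascontiguousarray(b),6)[v-25:v+25,u-25:u+25].astype('f4')
print('shift px',cv2.phaseCorrelate(A,Bb,cv2.createHanningWindow((50,50),cv2.CV_32F)),np.abs(A-Bb).mean())
E
```

```text
cam box [-151.4643754    95.69830419] 164.62321133820896
-55 59 [(66, 19, 82, 230), (67, 19, 82, 231), (68, 19, 82, 230), (69, 19, 83, 228), (70, 20, 83, 230), (71, 19, 82, 231), (72, 19, 81, 227), (73, 19, 87, 217), (74, 19, 85, 222), (75, 19, 84, 231), (76, 19, 82, 226), (77, 19, 85, 222), (78, 19, 89, 216), (79, 18, 105, 117), (80, 14, 114, 67), (81, 13, 110, 72), (82, 12, 111, 71), (83, 12, 115, 71), (84, 13, 120, 70), (85, 12, 105, 73), (86, 11, 111, 76), (87, 12, 114, 74), (88, 11, 116, 77), (89, 10, 105, 78)]
-53 59 [(66, 20, 82, 229), (67, 20, 84, 229), (68, 19, 81, 228), (69, 19, 83, 225), (70, 20, 85, 225), (71, 19, 82, 226), (72, 20, 84, 224), (73, 20, 85, 222), (74, 19, 85, 222), (75, 19, 85, 223), (76, 19, 83, 225), (77, 19, 83, 225), (78, 19, 84, 225), (79, 18, 100, 99), (80, 12, 113, 68), (81, 13, 120, 72), (82, 12, 124, 72), (83, 12, 122, 75), (84, 13, 119, 75), (85, 10, 119, 75), (86, 11, 116, 75), (87, 9, 107, 76), (88, 12, 119, 77), (89, 13, 119, 71)]
-57 52 [(66, 18, 102, 128), (67, 18, 98, 125), (68, 18, 98, 125), (69, 19, 102, 125), (70, 18, 100, 127), (71, 18, 
[... 195 characters left out ...]
86), (82, 58, 55, 83), (83, 57, 58, 83), (84, 57, 58, 83), (85, 58, 58, 84), (86, 54, 48, 80), (87, 51, 46, 72), (88, 65, 68, 98), (89, 68, 91, 123)]
-57 48 [(66, 18, 98, 125), (67, 19, 100, 122), (68, 17, 96, 125), (69, 18, 99, 124), (70, 17, 97, 123), (71, 19, 99, 121), (72, 18, 96, 120), (73, 17, 95, 121), (74, 18, 95, 121), (75, 18, 97, 121), (76, 18, 93, 121), (77, 18, 94, 119), (78, 18, 93, 123), (79, 44, 70, 110), (80, 68, 89, 112), (81, 62, 59, 86), (82, 61, 59, 90), (83, 63, 59, 90), (84, 58, 52, 83), (85, 53, 45, 74), (86, 54, 49, 73), (87, 52, 50, 76), (88, 68, 86, 125), (89, 64, 46, 156)]
329 221
shift px ((0.16954064241145517, -0.08124272731405924), 0.9451380590438843) 4.0596247
```

The offcut's left end was at y 79, the same as the stop's face. The saw arm has not moved (0.2 px), and the forces are about 19 N on the fence and 16 N on the bed. I hand it in.

```bash
python3 -c "
from rig import bot;print(bot.sign_off())"
```

```text
the job is handed in; nothing more can be done
None
```

I handed in the job at about 21 s of the 72 s, with the saw arm at about 46° on the right (1° past the mark, 2° allowed). The middle-sized offcut lies flat on the bed against the fence and the stop block, held by a diagonal push of about 19 N on the fence and 16 N on the bed; `sign_off()` gave no verdict.

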